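# Switch on the roller mixer's isolator and hold its dead-man lever in the run position

### The job

Run the roller mixer by hand: first turn the bar handle of the isolator box clockwise from off fully round to its on stop, and only then press the sprung lever of the hold-to-run station with the fingertips until it lies level, half-way down. Never press the lever to the bottom, where it trips, and leave the label roll, vial and pen lying between the boxes undisturbed. The program finishes while still holding the lever steadily in that level position with the isolator on; do not let go.

Things in the scene. Friction and masses are not known exactly. Their poses are not given: they have to be found in the camera images.
- isolator_box: grey isolator box fixed to the bench, 110 (its x) x 84 x 54 mm high, left or right of the hold-to-run station, with a black cable gland on its +x end. Origin under its centre at bench level, z up. A black bar handle turns on the vertical axis through its centre; on top a small round pip at +x marks off, a short straight rib 60 degrees clockwise of it marks on
- isolator_handle (a joint): handle turn, rad: 0 = off (pointed nose towards box +x, at the pip), 1.05 = on (nose at the rib), growing CLOCKWISE seen from above. Stiff (0.08 N m), stays where it is left; firm stops at both ends, starts within 0.1 of off. Bar 14 mm wide, 31 mm long on the blunt and 27 mm on the nose side of the axis, 63 to 95 mm above the bench, on a disc 48 mm across; pinch it across the 14 mm
- handle_top (a point): middle of the top of the isolator's bar handle, on its turning axis, 95 mm above the bench; its x axis points along the bar to the nose, z up
- hold_station: grey hold-to-run station fixed to the bench: base 160 (its x) x 74 x 20 mm high; two aluminium cheeks 6 mm thick, centres 50 mm apart, x = -4 to +74 mm, tops 58 mm above the bench. A bar 16 mm wide hinges between them about y at x = +50, z = 50 mm and runs to -x, ending in a black domed press pad 40 mm across. Origin under the base's centre at bench level, z up
- hold_lever (a joint): how far the sprung lever is pressed, rad: 0 = released (slopes up to the pad), 0.16 = level, the run position, bar top flush with the cheek tops, 0.32 = bottomed (trips). The pad is 95 mm from the hinge: it sinks 15 mm from released to level, 30 mm to the bottom. Force at the pad: 2 N at first, 6 N level, 11 N at the bottom; springs up when let go
- pad_top (a point): middle of the domed top of the lever's press pad, moving with the lever: about 82 mm above the bench when released, 67 mm when level, 52 mm at the bottom, near x = -43 mm in the station's frame
- label_roll: bystander: roll of white labels, 58 mm across, 28 mm high, loose on the bench between the boxes; origin under its centre
- vial: bystander: small brown vial, 22 mm across, 45 mm high, upright, loose between the boxes; origin under its centre
- marker_pen: bystander: marker pen, 135 mm long, 17 mm thick, lying loose between the boxes; origin under its middle

How it is judged:
By the outcome, as a careful person would: the job done as asked, in the order asked, and still so for the second after the job is handed in, while the arm keeps its last pose, push and grip.
It also fails if it takes over 45 s, if anything falls off the work surface, if the arm or the gripper's body presses on something with over 40 N, if the wrist force passes 120 N, or if a joint passes its speed limit or range.

### The arm

A 7-joint arm with a two-finger parallel gripper is mounted at the origin on a cart in front of the work surface, level with it; the furniture and walls round the work are solid. World frame = base frame: x ahead of the robot, y to its left, z up, the work surface at z = 0. Lengths are in m, angles in rad, forces in N, time in s.
With the tool pointing down it reaches from about 0.4 to 0.85 m from the base axis. Payload 10.4 kg.
Tool frame: the origin (TCP) lies at the very end of the fingers, on their centre line; the grasp point (between the pads) lies r.pinch_z behind it (r.pinch_z is the distance from the TCP to the grasp point, in m); z points along the fingers, y is the direction in which the jaws open and shut (so a half turn about z gives the same grasp; the last joint's range is limited). The gripper opens to 85 mm and grips with 20 to 120 N. Pads are 22 mm wide; open, the fingers measure 114 mm over their backs; the gripper's body (76 mm by 85 mm) begins 54 mm behind the grasp point. The pads swing forward as they close: fully open they stand 13 mm farther back than shut.
Start: joints at [1.204, 0.332, -0.065, 1.46, 0.022, 1.35, -0.088], TCP at [0.211, -0.588, 0.231] pointing down, gripper open.
Joint ranges: [-2.6, 2.6], [-0.5, 2.12], [-1.47, 1.34], [0.16, 2.42], [-1.27, 4.41], [0.06, 2.06], [-2.6, 2.6]. Speed limits (rad/s): [2.22, 2.22, 2.79, 2.79, 3.14, 3.14, 3.14].

### API

Orientations are given as a rotation vector (axis times angle).
In Python, from station import r, vision gives the robot as it stands.
- The arm moves only by the tool apply_moves, never from a script. Its arguments are lists of equal length, an entry for each row: "fingers": the opening, from 0 (shut) to 1 (fully open); "translation": the shift along the tool's x, y, z in mm, a list of three; "twist": the turn, a rotation vector about the tool's x, y, z in degrees, a list of three. A call has 1 to 5 rows; each row shifts and turns the commanded pose from where the row before left it, along the tool's axes as they then stand; what a row does not reach is not made up. A row lasts 1/12 s, in which the tool goes at most 41.7 mm and 7.16 degrees, less where a joint would pass 70% of its speed; a pose out of reach is approached as far as the arm can. A call with a gripper value outside its range is refused whole. The fingers move at their own pace and stop on an object; "squeeze" is the grip in N (left out, the last holds). Time passes only in rows, so rows that do not move let the fingers close. It gives the time, the measured TCP pose, the force and the opening at its end, in the units of the state.
- r.get_obs(): the state, without advancing time (a new reading comes with each control period).
- vision.capture(name): name is "scene" or "side" or "wrist"; returns the picture (384x512x3 uint8, blue, green, red); there is no depth.
- vision.camera_params(name): a dict with "fx", "fy", "cx", "cy" (pixels), "view" (4x4, takes a point from world to camera coordinates). Camera axes: x right, y down, z forward; pixel columns grow to the right and rows downward; lengths in m; the calibration is good to about 2 mm. A picture is of the moment at which its call begins: read the wrist's pose just before it. camera_params takes no time and is no camera call; for the wrist camera it gives the pose at the moment of the call.
- r.close_job(): hands the job in, once; it reports no verdict.
The state is a dict: "time_s": time; "joints": joint angles; "joint_vel": joint speeds; "joint_torque": joint torques, N m; "eef_pos": TCP position; "eef_rot": TCP orientation; "force": force on the tool from outside, world axes, zero at the start; "wrist_torque": the same for the moment, N m; "finger_gap": finger opening in m.
Only numpy, scipy, OpenCV 4.12 (cv2) and the standard library are available. Lean on these libraries where they do the work, as an engineer would, in place of code of your own. Each camera call takes 0.05 s, during which the arm holds its last target.

## Working session

There is one attempt and no reset: what is moved stays moved. The work goes in short steps, Python scripts to look and compute and a tool call to move; the robot and the scene stay as the last step left them, time stands still between calls to the robot, and variables do not carry over. Pictures are saved under pics/ and viewed, and the job is handed in when it is done.

Besides the shell and the picture viewer there is one more tool, called after ">>>" as name(argument=value, ...), one argument or row to a line, values as JSON. apply_moves: Moves the arm, as the interface text tells. Its arguments: {"type":"object","properties":{"fingers":{"type":"array","items":{"type":"number"}},"translation":{"type":"array","items":{"type":"array","items":{"type":"number"}}},"twist":{"type":"array","items":{"type":"array","items":{"type":"number"}}},"squeeze":{"type":"number"}},"required":["fingers","translation","twist"]}

```bash
mkdir -p pics; ls; python3 - <<'E'
from station import r, vision
import cv2, numpy as np
for n in ["scene","side","wrist"]:
    p=vision.camera_params(n); print(n,p["fx"],p["fy"],p["cx"],p["cy"]); print(np.round(p["view"],3).tolist())
    cv2.imwrite(f"pics/{n}0.png",vision.capture(n))
o=r.get_obs()
for k,v in o.items(): print(k,np.round(v,3))
print(r.pinch_z)
E
```

```text
pics
scene 499.14656281738553 499.14656281738553 255.59441701934716 186.7588868194238
[[-0.531, -0.848, 0.002, 0.132], [-0.47, 0.293, -0.833, 0.375], [0.705, -0.443, -0.554, 0.451], [0.0, 0.0, 0.0, 1.0]]
side 488.52316213943345 488.52316213943345 256.2416928463154 203.14762611388997
[[-0.852, -0.523, 0.012, 0.361], [-0.229, 0.353, -0.907, 0.261], [0.47, -0.776, -0.42, 0.57], [0.0, 0.0, 0.0, 1.0]]
wrist 269.0332740662675 269.0332740662675 256.7773406304221 190.64375963175738
[[0.338, -0.941, -0.001, -0.624], [-0.892, -0.32, 0.32, -0.042], [-0.302, -0.108, -0.947, 0.381], [0.0, 0.0, 0.0, 1.0]]
time_s 0.15
joints [ 1.204  0.333 -0.065  1.461  0.022  1.35  -0.088]
joint_vel [ 0.    -0.001  0.001 -0.003 -0.    -0.001 -0.   ]
joint_torque [ 1.0000e-03 -6.2583e+01  4.9000e-02 -3.9185e+01  1.6000e-02  7.0000e-03
  0.0000e+00]
eef_pos [ 0.211 -0.588  0.231]
eef_rot [-3.094 -0.537  0.   ]
force [ 0.247 -0.251  0.753]
wrist_torque [ 0.034 -0.023 -0.056]
finger_gap 0.085
0.0187
```

View pics/scene0.png

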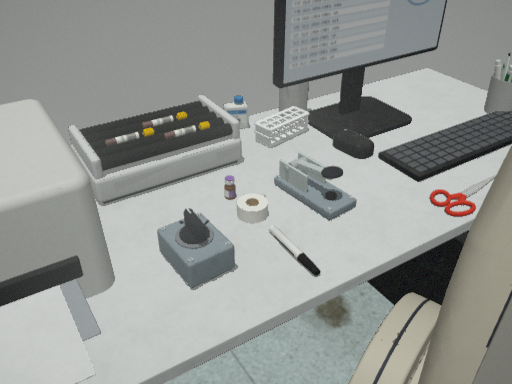

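View pics/side0.png

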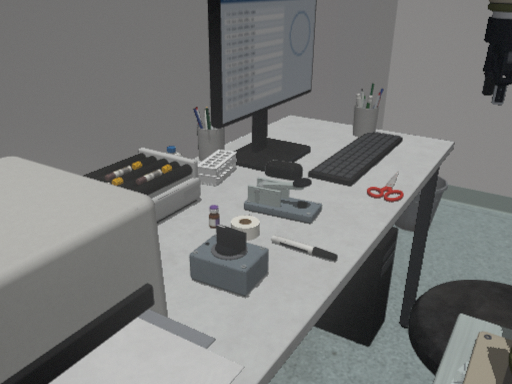

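View pics/wrist0.png

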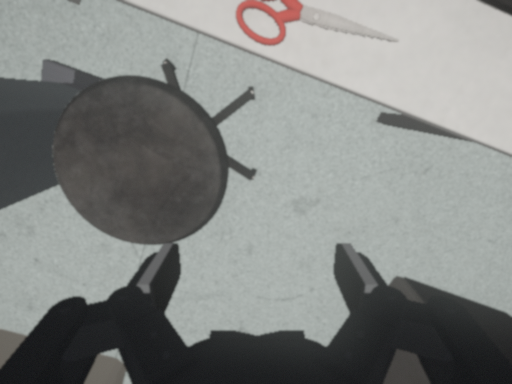

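The scene camera shows the isolator near (196,245), the station near (314,185), the roll (252,207), the vial (230,187) and the pen (293,250). I'll enlarge both boxes.

```bash
cat > h.py <<'E'
import numpy as np, cv2
from station import r, vision
def ray(n,u,v,z,P=None):
    p=P or vision.camera_params(n); V=np.array(p["view"]); R=V[:3,:3];c=-R.T@V[:3,3]
    d=R.T@np.array([(u-p["cx"])/p["fx"],(v-p["cy"])/p["fy"],1]); return c+d*(z-c[2])/d[2]
def proj(n,X,P=None):
    p=P or vision.camera_params(n); V=np.array(p["view"]); X=np.atleast_2d(X)
    q=X@V[:3,:3].T+V[:3,3]; return np.c_[p["fx"]*q[:,0]/q[:,2]+p["cx"],p["fy"]*q[:,1]/q[:,2]+p["cy"]]
E
python3 - <<'E'
import cv2,numpy as np
a=cv2.imread("pics/scene0.png");b=cv2.imread("pics/side0.png")
def crop(im,x,y,w,h,s): return cv2.resize(im[y:y+h,x:x+w],None,fx=s,fy=s,interpolation=cv2.INTER_CUBIC)
cv2.imwrite("pics/c1.png",np.hstack([crop(a,150,195,95,95,4),crop(a,265,140,100,95,4)]))
cv2.imwrite("pics/c2.png",np.hstack([crop(b,180,210,95,85,4),crop(b,235,165,100,85,4)]))
from h import *
for n,u,v,z in [("scene",196,235,.054),("scene",314,190,.02),("scene",252,200,.028),("scene",230,180,.045),("scene",293,250,.008),("side",230,250,.06),("side",283,206,.02)]: print(n,ray(n,u,v,z).round(3))
E
```

```text
scene [ 0.507 -0.049  0.054]
scene [ 0.549 -0.322  0.02 ]
scene [ 0.574 -0.196  0.028]
scene [ 0.632 -0.182  0.045]
scene [ 0.438 -0.192  0.008]
side [ 0.5  -0.04  0.06]
side [ 0.549 -0.315  0.02 ]
```

View pics/c1.png

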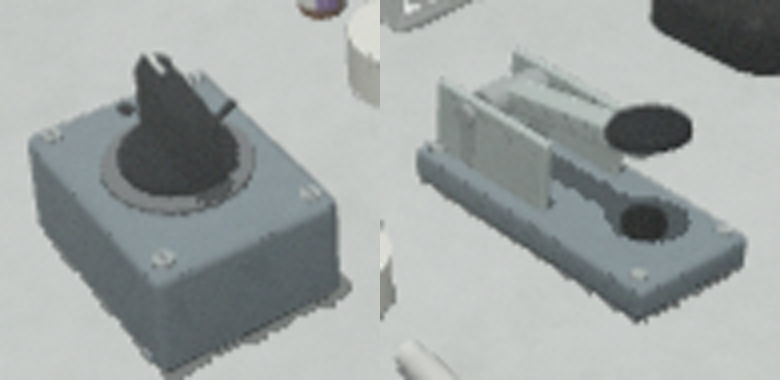

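View pics/c2.png

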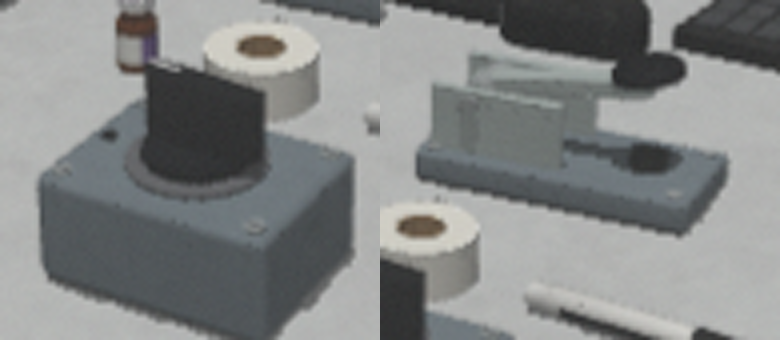

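```bash
cat > fit.py <<'E'
from h import *
from scipy.optimize import least_squares
PS={n:vision.camera_params(n) for n in("scene","side")}
def fit(obs,x0):
    def f(p):
        c,s=np.cos(p[2]),np.sin(p[2]);o=[]
        for n,(u,v),(x,y,z) in obs:
            X=[p[0]+c*x-s*y,p[1]+s*x+c*y,z]; o+=list(proj(n,X,PS[n])[0]-[u,v])
        return np.array(o)
    return min((least_squares(f,[*x0,a]) for a in np.arange(-3.1,3.1,.5)),key=lambda s:s.cost)
for n in PS:
  p=PS[n]; 
print("pip dir", ray("scene",181.7,221.7,.055,PS["scene"]).round(3), ray("side",207.5,243,.055,PS["side"]).round(3),"rib",ray("scene",206,222.5,.056,PS["scene"]).round(3))
h=.054
# corners by ray
for n,u,v in [("scene",158,231.2),("scene",233.7,246.2),("scene",188.7,266.7),("scene",200,213.8),("side",190.5,256.2),("side",268.7,248.7),("side",246.2,268)]: print(n,ray(n,u,v,h,PS[n]).round(4))
print("station")
for n,u,v,z in [("scene",274.5,177,.02),("scene",330,215,.02),("scene",356.2,199.5,.02),("scene",332,172.5,.079),("side",244.2,203,.02),("side",311.2,216.7,.02),("side",321.7,205,.02),("side",302.5,182.5,.079)]: print(n,ray(n,u,v,z,PS[n]).round(4))
E
python3 fit.py
```

```text
pip dir [ 0.55  -0.044  0.055] [ 0.551 -0.046  0.055] rib [ 0.526 -0.076  0.056]
scene [ 0.5487 -0.001   0.054 ]
scene [ 0.4516 -0.0865  0.054 ]
scene [ 0.4465 -0.0067  0.054 ]
scene [ 0.5549 -0.08    0.054 ]
side [0.5495 0.0027 0.054 ]
side [ 0.4534 -0.0879  0.054 ]
side [ 0.453  -0.0164  0.054 ]
station
scene [ 0.6286 -0.2827  0.02  ]
scene [ 0.4694 -0.2967  0.02  ]
scene [ 0.4814 -0.3697  0.02  ]
scene [ 0.5097 -0.3277  0.079 ]
side [ 0.6279 -0.2821  0.02  ]
side [ 0.474  -0.3009  0.02  ]
side [ 0.4797 -0.3657  0.02  ]
side [ 0.5115 -0.3286  0.079 ]
```

```bash
cat >> fit.py <<'E'
print("----")
I=[("scene",(158,231.2),(.055,.042,h)),("scene",(233.7,246.2),(-.055,-.042,h)),("scene",(188.7,266.7),(-.055,.042,h)),("scene",(200,213.8),(.055,-.042,h)),("side",(190.5,256.2),(.055,.042,h)),("side",(268.7,248.7),(-.055,-.042,h)),("side",(246.2,268),(-.055,.042,h))]
s=fit(I,[.5,-.04]);print(s.x,s.fun.round(1))
S=[("scene",(274.5,177),(.08,.037,.02)),("scene",(330,215),(-.08,.037,.02)),("scene",(356.2,199.5),(-.08,-.037,.02)),("scene",(332,172.5),(-.043,0,.079)),("side",(244.2,203),(.08,.037,.02)),("side",(311.2,216.7),(-.08,.037,.02)),("side",(321.7,205),(-.08,-.037,.02)),("side",(302.5,182.5),(-.043,0,.079))]
s=fit(S,[.55,-.32]);print(s.x,s.fun.round(1))
for n,u,v in [("side",180+150/4,210+64/4),("side",180+265/4,210+92/4),("scene",150+150/4,195+57/4)]: print(ray(n,u,v,.095,PS[n]).round(4))
E
python3 fit.py | sed -n '/----/,$p'
```

```text
----
[ 0.5029718  -0.04472805  0.06578529] [-2.6 -1.8  2.3 -0.6  0.2  0.5  0.1 -2.3 -1.9 -1.5  2.  -0.2  0.7  4.3]
[ 0.55459784 -0.32583299  0.09574601] [-1.1 -0.3 -0.7 -0.6  1.3  0.7  0.2 -0.9 -1.2 -0.2  0.2  1.1  1.4 -0.6
  0.1 -0.2]
[ 0.5282 -0.0451  0.095 ]
[ 0.4748 -0.0504  0.095 ]
[ 0.5256 -0.0459  0.095 ]
```

```bash
cat >> h.py <<'E'
from scipy.spatial.transform import Rotation as Ro
def plan(t,yaw):
    o=r.get_obs(); R=Ro.from_rotvec(o["eef_rot"]); p=np.array(o["eef_pos"])
    d=R.inv().apply(np.array(t)-p)*1000
    c,s=np.cos(yaw),np.sin(yaw)
    T=np.array([[c,s,0],[s,-c,0],[0,0,-1]])
    tw=(R.inv()*Ro.from_matrix(T)).as_rotvec(degrees=True)
    m=R.as_matrix()
    print("t",round(float(o["time_s"]),2),"pos",p.round(4),"yaw",round(float(np.arctan2(m[1,0],m[0,0])),4),"tilt",m[:,2].round(3),"F",np.round(o["force"],1))
    print("tool shift mm",d.round(1),"twist deg",tw.round(1)," dist",round(float(np.linalg.norm(d)),1))
E
python3 - <<'E'
from h import *
p=vision.camera_params("wrist");V=p["view"];print(-np.array(V)[:3,:3].T@np.array(V)[:3,3])
plan([.45,-.06,.26],.066)
E
```

```text
[ 0.28860328 -0.55979619  0.3737628 ]
t 0.15 pos [ 0.2106 -0.5882  0.2307] yaw 0.3438 tilt [-0.     0.001 -1.   ] F [ 0.2 -0.3  0.8]
tool shift mm [ 403.4 -416.6  -28.8] twist deg [-0.1  0.  15.9]  dist 580.6
```

>>> apply_moves(
  fingers=[1, 1, 1, 1, 1],
  translation=[
    [27, -28, -6],
    [27, -28, -6],
    [27, -28, -6],
    [27, -28, -6],
    [27, -28, -6],
  ],
  twist=[
    [0, 0, 0],
    [0, 0, 0],
    [0, 0, 0],
    [0, 0, 0],
    [0, 0, 0],
  ],
)

```text
time_s: 0.57
eef_pos: [0.2909, -0.4093, 0.2613]
eef_rot: [-3.095, -0.537, 0.001]
force: [1.4, 0.3, -0.8]
finger_gap: 0.0856
```

>>> apply_moves(
  fingers=[1, 1, 1, 1, 1],
  translation=[
    [27, -28, 0],
    [27, -28, 0],
    [27, -28, 0],
    [27, -28, 0],
    [27, -28, 0],
  ],
  twist=[
    [0, 0, 0],
    [0, 0, 0],
    [0, 0, 0],
    [0, 0, 0],
    [0, 0, 0],
  ],
)

```text
time_s: 0.98
eef_pos: [0.3707, -0.2319, 0.2613]
eef_rot: [3.095, 0.537, -0.0]
force: [0.7, -0.3, -0.1]
finger_gap: 0.0855
```

```bash
python3 - <<'E'
from h import *
plan([.45,-.06,.26],.066)
E
```

```text
t 0.98 pos [ 0.3707 -0.2319  0.2613] yaw 0.3437 tilt [-0.    -0.001 -1.   ] F [ 0.7 -0.3 -0.1]
tool shift mm [ 132.6 -135.2    1.2] twist deg [ 0.   0.  15.9]  dist 189.3
```

>>> apply_moves(
  fingers=[1, 1, 1, 1, 1],
  translation=[
    [27, -27, 0],
    [27, -27, 0],
    [27, -27, 0],
    [27, -27, 0],
    [25, -27, 0],
  ],
  twist=[
    [0, 0, 0],
    [0, 0, 0],
    [0, 0, 0],
    [0, 0, 0],
    [0, 0, 0],
  ],
)

```text
time_s: 1.4
eef_pos: [0.4506, -0.0599, 0.2614]
eef_rot: [3.095, 0.537, 0.001]
force: [0.5, -1.1, 0.5]
finger_gap: 0.0856
```

>>> apply_moves(
  fingers=[1, 1, 1, 1],
  translation=[
    [0, 0, 0],
    [0, 0, 0],
    [0, 0, 0],
    [0, 0, 0],
  ],
  twist=[
    [0, 0, 6],
    [0, 0, 6],
    [0, 0, 4],
    [0, 0, 0],
  ],
)

```text
time_s: 1.73
eef_pos: [0.4501, -0.0617, 0.2611]
eef_rot: [3.14, 0.097, -0.001]
force: [0.2, 0.1, -0.5]
finger_gap: 0.0855
```

```bash
python3 - <<'E'
from h import *
P=vision.camera_params("wrist"); im=vision.capture("wrist"); cv2.imwrite("pics/w1.png",im)
import pickle; pickle.dump(P,open("w1.pkl","wb"))
plan([.503,-.045,.2],.066)
print(proj("wrist",[[.503,-.045,.095],[.53,-.045,.095],[.55,-.045,.055]],P))
cv2.imwrite("pics/w1b.png",cv2.resize(im,(768,576),interpolation=cv2.INTER_CUBIC))
E
```

```text
t 1.78 pos [ 0.4501 -0.0618  0.2612] yaw 0.0659 tilt [-0. -0. -1.] F [ 0.5  0.3 -0.3]
tool shift mm [ 53.9 -13.3  61.1] twist deg [ 0.  0. -0.]  dist 82.6
[[245.27388967 126.99349516]
 [246.48099448 101.72424358]
 [248.49213293  84.08491343]]
```

View pics/w1b.png

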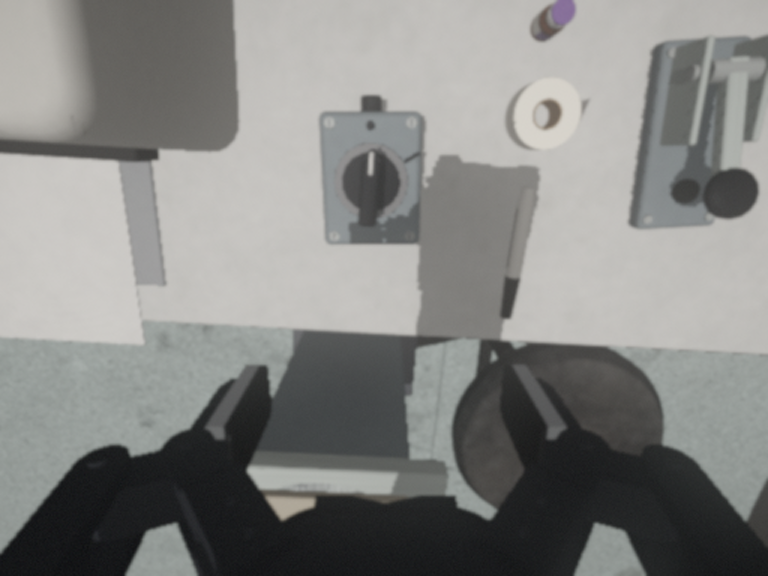

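```bash
python3 - <<'E'
import cv2,numpy as np
im=cv2.imread("pics/w1.png")
def crop(im,x,y,w,h,s): return cv2.resize(im[y:y+h,x:x+w],None,fx=s,fy=s,interpolation=cv2.INTER_CUBIC)
cv2.imwrite("pics/c3.png",crop(im,200,60,100,110,5))
cv2.imwrite("pics/c4.png",crop(im,412,20,100,140,4))
E
```

```text
(no output)
```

View pics/c3.png

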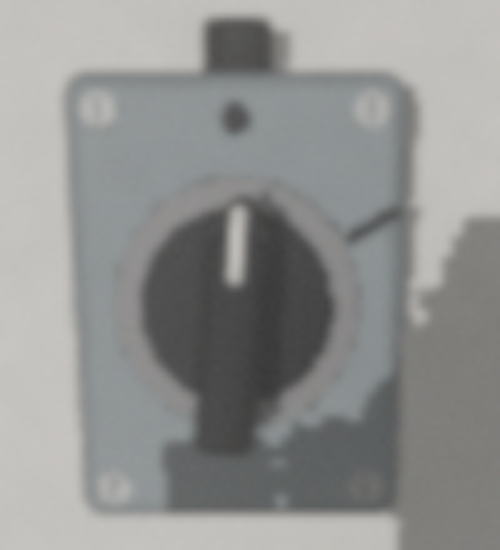

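View pics/c4.png

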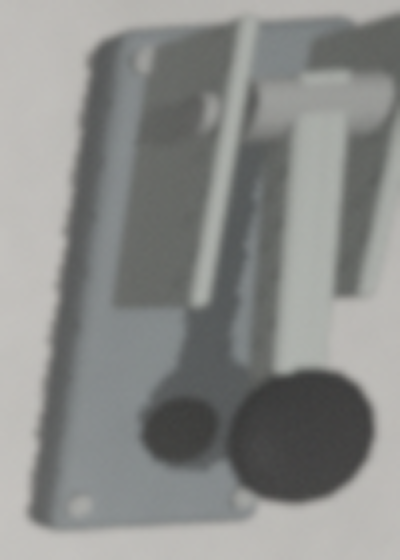

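```bash
cat > fit2.py <<'E'
from h import *; import pickle
P=pickle.load(open("w1.pkl","rb"))
f=lambda x,y,z:ray("",200+(x+.5)/5-.5,60+(y+.5)/5-.5,z,P)
c=[f(66,72,.054),f(410,73,.054),f(84,514,.054),f(397,514,.054)]
print(np.round(c,4),np.mean(c,0))
print("yaws",[np.arctan2(*(a-b)[[1,0]]) for a,b in [(c[0],c[2]),(c[1],c[3])]],[np.arctan2(-(a-b)[0],(a-b)[1]) for a,b in [(c[0],c[1]),(c[2],c[3])]])
print("pip",f(235,118,.056),"disc",f(237,306,.0625))
a,b,d=f(238,208,.095),f(233,282,.095),f(225,452,.095); print("bar",a,b,d,np.arctan2(*(a-b)[[1,0]]),np.arctan2(*(a-d)[[1,0]]))
g=lambda x,y,z:ray("",412+(x+.5)/4-.5,20+(y+.5)/4-.5,z,P)
print("pad",g(302,434,.079),"hinge end",g(325,72,.058))
E
python3 fit2.py
```

```text
[[ 0.5586 -0.0017  0.054 ]
 [ 0.5635 -0.084   0.054 ]
 [ 0.4508 -0.0076  0.054 ]
 [ 0.456  -0.0905  0.054 ]] [ 0.50723066 -0.045928    0.054     ]
yaws [np.float64(0.05436259460181404), np.float64(0.06002658911211318)] [np.float64(0.05986034196202208), np.float64(0.06234650002560219)]
pip [ 0.55079857 -0.04270638  0.056     ] disc [ 0.50745181 -0.04561429  0.0625    ]
bar [ 0.53059108 -0.0457552   0.095     ] [ 0.51496687 -0.04544375  0.095     ] [ 0.47702951 -0.04548963  0.095     ] -0.019930884266461914 -0.004958174570106918
pad [ 0.51800618 -0.33015375  0.079     ] hinge end [ 0.61647843 -0.32046429  0.058     ]
```

```bash
python3 - <<'E'
from h import *
plan([.506,-.0455,.12],-.005)
print(np.round(r.get_obs()["joints"],2))
E
```

```text
t 1.78 pos [ 0.4501 -0.0618  0.2612] yaw 0.0659 tilt [-0. -0. -1.] F [ 0.5  0.3 -0.3]
tool shift mm [ 56.9 -12.6 141.1] twist deg [0.  0.  4.1]  dist 152.7
[ 0.68 -0.04 -0.62  1.81 -0.02  1.36 -1.44]
```

>>> apply_moves(
  fingers=[1, 1, 1, 1, 1],
  translation=[
    [14, -3, 20],
    [14, -3, 30],
    [14, -3, 30],
    [15, -3.6, 31],
    [0, 0, 30],
  ],
  twist=[
    [0, 0, 0],
    [0, 0, 0],
    [0, 0, 0],
    [0, 0, 0],
    [0, 0, 4],
  ],
)

```text
time_s: 2.2
eef_pos: [0.5081, -0.0447, 0.1189]
eef_rot: [-3.141, 0.001, -0.002]
force: [0.5, -0.6, -1.1]
finger_gap: 0.0856
```

```bash
python3 - <<'E'
from h import *
P=vision.camera_params("wrist"); im=vision.capture("wrist"); cv2.imwrite("pics/w2.png",im)
cv2.imwrite("pics/s2.png",cv2.resize(vision.capture("side")[130:330,100:366],(798,600)))
plan([.506,-.0455,.069],-.005)
print(np.round(r.get_obs()["joints"],2))
E
```

```text
t 2.3 pos [ 0.5034 -0.0453  0.116 ] yaw -0.0038 tilt [-0.008  0.002 -1.   ] F [-0.8 -0.3 -0. ]
tool shift mm [ 3.   0.2 47. ] twist deg [-0.1  0.5  0.1]  dist 47.1
[ 0.59  0.24 -0.65  1.88  0.16  1.09 -1.7 ]
```

View pics/w2.png

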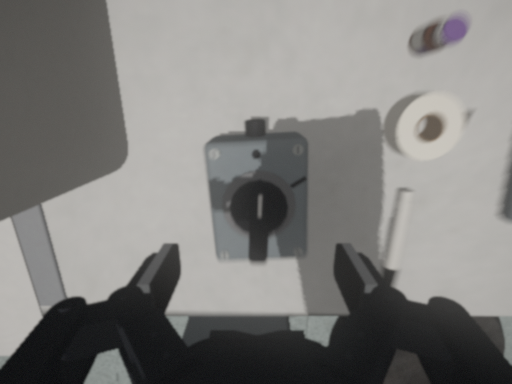

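View pics/s2.png

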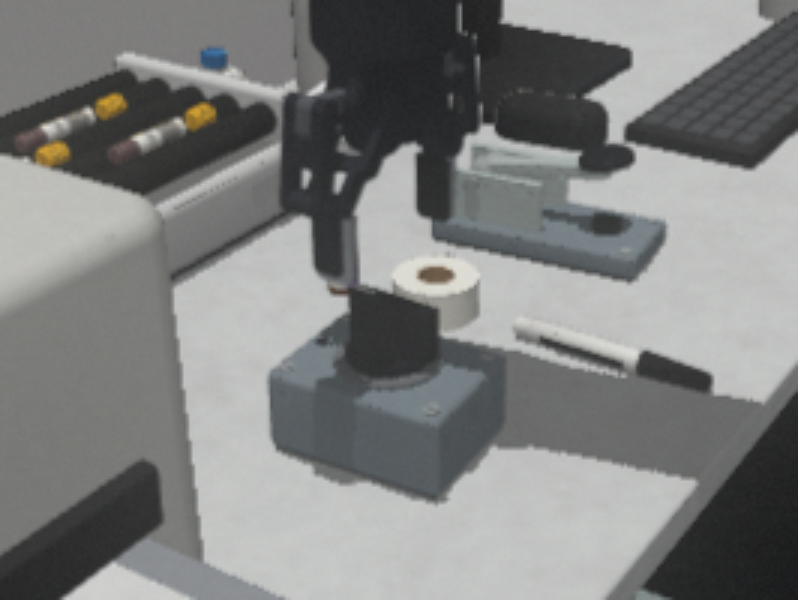

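```bash
python3 - <<'E'
from h import *
for n,u,v in [("scene",108,285),("scene",85,312),("scene",70,260),("side",160,300)]: print(n,ray(n,u,v,0).round(3))
for z in (.15,.2,.25,.3):
  print(z,[ray("scene",u,v,z).round(3)[:2] for u,v in [(45,108),(95,200),(0,100)]],ray("side",150,205,z).round(3)[:2])
E
```

```text
scene [0.531 0.097 0.   ]
scene [0.494 0.143 0.   ]
scene [0.621 0.132 0.   ]
side [ 0.564  0.066 -0.   ]
0.15 [array([0.905, 0.074]), array([0.546, 0.086]), array([0.992, 0.142])] [0.594 0.039]
0.2 [array([0.787, 0.09 ]), array([0.471, 0.1  ]), array([0.863, 0.149])] [0.518 0.117]
0.25 [array([0.668, 0.105]), array([0.396, 0.114]), array([0.734, 0.157])] [0.441 0.194]
0.3 [array([0.55 , 0.121]), array([0.321, 0.128]), array([0.605, 0.164])] [0.364 0.272]
```

>>> apply_moves(
  fingers=[1, 1, 1, 1, 1],
  translation=[
    [0, 15, -30],
    [0, 15, -30],
    [0, 15, -30],
    [0, 15, -30],
    [0, 0, 0],
  ],
  twist=[
    [0, 0, 0],
    [0, 0, 0],
    [0, 0, -7],
    [0, 0, -7],
    [0, 0, -7],
  ],
)

```text
time_s: 2.72
eef_pos: [0.51, -0.1092, 0.2484]
eef_rot: [3.083, 0.573, 0.013]
force: [0.5, 0.5, 0.1]
finger_gap: 0.0851
```

>>> apply_moves(
  fingers=[1, 1, 1, 1, 1],
  translation=[
    [0, 0, 0],
    [0, 0, 0],
    [0, 0, 0],
    [0, 0, 0],
    [0, 0, 0],
  ],
  twist=[
    [0, 0, -7],
    [0, 0, -7],
    [0, 0, -7],
    [0, 0, -7],
    [0, 0, -7],
  ],
)

```text
time_s: 3.13
eef_pos: [0.5077, -0.1057, 0.2426]
eef_rot: [2.769, 1.481, 0.002]
force: [1.1, -0.2, -0.2]
finger_gap: 0.0855
```

```bash
python3 - <<'E'
from h import *
plan([.506,-.0455,.2],3.13)
print(np.round(r.get_obs()["joints"],2))
E
```

```text
t 3.13 pos [ 0.5077 -0.1057  0.2426] yaw 0.9821 tilt [ 0.002 -0.001 -1.   ] F [ 1.1 -0.2 -0.2]
tool shift mm [ 49.1 -35.   42.5] twist deg [ 1.000e-01  1.000e-01 -1.231e+02]  dist 73.8
[ 0.76  0.15 -0.7   1.69  0.1   1.33 -0.55]
```

>>> apply_moves(
  fingers=[1, 1, 1, 1, 1],
  translation=[
    [0, 0, 0],
    [0, 0, 0],
    [0, 0, 0],
    [0, 0, 0],
    [0, 0, 0],
  ],
  twist=[
    [0, 0, -7],
    [0, 0, -7],
    [0, 0, -7],
    [0, 0, -7],
    [0, 0, -7],
  ],
)

```text
time_s: 3.55
eef_pos: [0.5077, -0.1057, 0.2426]
eef_rot: [2.195, 2.245, 0.0]
force: [-0.5, 0.7, -0.6]
finger_gap: 0.0854
```

>>> apply_moves(
  fingers=[1, 1, 1, 1, 1],
  translation=[
    [0, 0, 0],
    [0, 0, 0],
    [0, 0, 0],
    [0, 0, 0],
    [0, 0, 0],
  ],
  twist=[
    [0, 0, -7],
    [0, 0, -7],
    [0, 0, -7],
    [0, 0, -7],
    [0, 0, -7],
  ],
)

```text
time_s: 3.97
eef_pos: [0.5077, -0.1058, 0.2425]
eef_rot: [1.419, 2.801, -0.001]
force: [-0.7, 0.5, -0.0]
finger_gap: 0.0855
```

>>> apply_moves(
  fingers=[1, 1, 1, 1, 1],
  translation=[
    [0, 0, 0],
    [0, 0, 0],
    [0, 0, 0],
    [0, 0, 0],
    [0, 0, 0],
  ],
  twist=[
    [0, 0, -7],
    [0, 0, -7],
    [0, 0, -7],
    [0, 0, -7],
    [0, 0, -7],
  ],
)

```text
time_s: 4.38
eef_pos: [0.5077, -0.1058, 0.2425]
eef_rot: [0.511, 3.098, -0.002]
force: [-0.4, 0.2, -0.5]
finger_gap: 0.0855
```

>>> apply_moves(
  fingers=[1, 1, 1, 1],
  translation=[
    [0, 0, 0],
    [0, 0, 0],
    [0, 0, 0],
    [0, 0, 0],
  ],
  twist=[
    [0, 0, -7],
    [0, 0, -7],
    [0, 0, -4],
    [0, 0, 0],
  ],
)

```text
time_s: 4.72
eef_pos: [0.5078, -0.1058, 0.2422]
eef_rot: [0.025, 3.14, -0.002]
force: [0.0, -0.5, 0.4]
finger_gap: 0.0857
```

```bash
python3 - <<'E'
from h import *
plan([.506,-.0455,.12],3.137)
print(np.round(r.get_obs()["joints"],2))
E
```

```text
t 4.72 pos [ 0.5078 -0.1058  0.2422] yaw 3.1254 tilt [ 0.001 -0.001 -1.   ] F [ 0.  -0.5  0.4]
tool shift mm [  2.9  60.4 122.2] twist deg [-0.1  0.1 -0.7]  dist 136.3
[ 0.93  0.18 -0.9   1.69  0.15  1.34  1.56]
```

>>> apply_moves(
  fingers=[1, 1, 1, 1, 1],
  translation=[
    [1, 20, 20],
    [1, 20, 30],
    [0, 20, 30],
    [0, 0, 30],
    [0, 0, 12],
  ],
  twist=[
    [0, 0, 0],
    [0, 0, 0],
    [0, 0, 0],
    [0, 0, 0],
    [0, 0, 0],
  ],
)

```text
time_s: 5.13
eef_pos: [0.5056, -0.0448, 0.1163]
eef_rot: [-0.033, -3.138, 0.0]
force: [-0.6, -1.7, -0.1]
finger_gap: 0.0858
```

>>> apply_moves(
  fingers=[1, 1],
  translation=[
    [0, 0, 0],
    [0, 0, 0],
  ],
  twist=[
    [0, 0, 0],
    [0, 0, 0],
  ],
)

```text
time_s: 5.3
eef_pos: [0.5076, -0.0463, 0.1195]
eef_rot: [0.038, 3.141, -0.001]
force: [0.2, 0.4, 1.2]
finger_gap: 0.0857
```

```bash
python3 - <<'E'
from h import *
im=vision.capture("wrist")
cv2.imwrite("pics/w3.png",im)
b=vision.capture("side"); a=vision.capture("scene")
cv2.imwrite("pics/s3.png",np.hstack([cv2.resize(b[160:300,160:300],(400,400),interpolation=cv2.INTER_CUBIC),cv2.resize(a[150:290,130:270],(400,400),interpolation=cv2.INTER_CUBIC)]))
plan([.506,-.0455,.069],3.137)
E
```

```text
t 5.45 pos [ 0.5084 -0.0463  0.1203] yaw 3.1176 tilt [ 0.003 -0.001 -1.   ] F [-0.6  1.   0.6]
tool shift mm [ 2.5  0.7 51.2] twist deg [-0.   0.2 -1.1]  dist 51.3
```

View pics/w3.png

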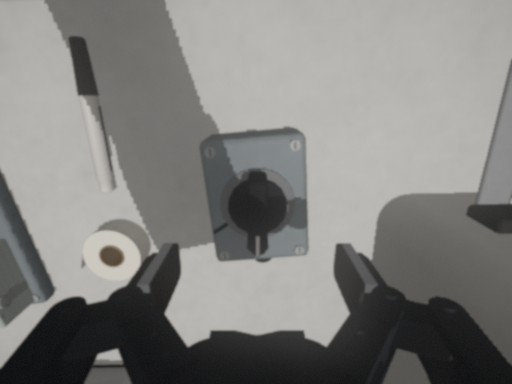

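View pics/s3.png

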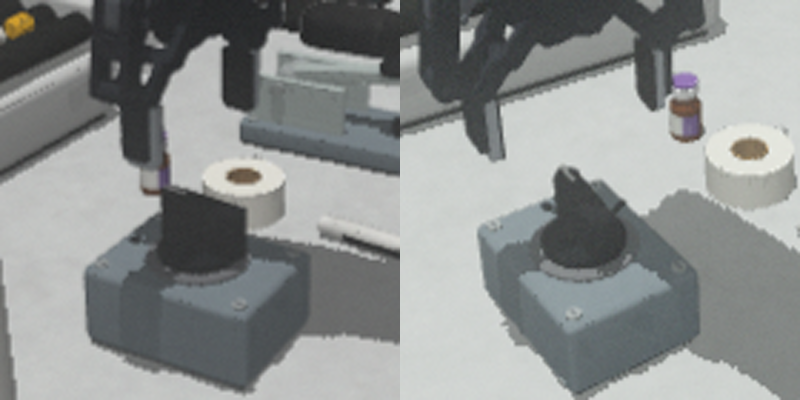

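```bash
python3 - <<'E'
from h import *
P=vision.camera_params("wrist")
for u,v,z in [(258,172,.095),(257,258,.095),(210,138,.054),(303,131,.054),(218,260,.054),(308,255,.054)]: print(ray("",u,v,z,P).round(4))
im=cv2.imread("pics/w3.png"); cv2.imwrite("pics/c5.png",cv2.resize(im[110:280,180:330],None,fx=3.5,fy=3.5,interpolation=cv2.INTER_CUBIC))
E
```

```text
[ 0.4706 -0.0439  0.095 ]
[ 0.5346 -0.046   0.095 ]
[ 0.4536 -0.0804  0.054 ]
[ 0.45  -0.009  0.054]
[ 0.5625 -0.0818  0.054 ]
[ 0.5591 -0.001   0.054 ]
```

View pics/c5.png

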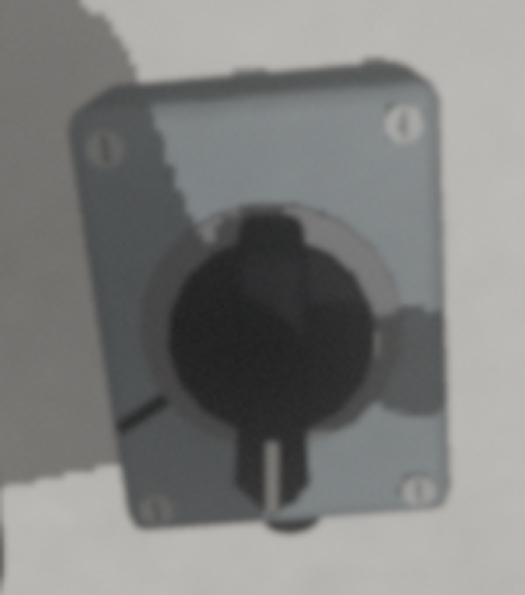

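>>> apply_moves(
  fingers=[1, 1, 1, 1, 1],
  translation=[
    [2, 0.5, 17],
    [0, 0, 17],
    [0, 0, 17],
    [0, 0, 0],
    [0, 0, 0],
  ],
  twist=[
    [0, 0, -1],
    [0, 0, 0],
    [0, 0, 0],
    [0, 0, 0],
    [0, 0, 0],
  ],
)

```text
time_s: 5.87
eef_pos: [0.5054, -0.0452, 0.0681]
eef_rot: [0.009, 3.142, 0.0]
force: [0.6, 1.1, 0.1]
finger_gap: 0.0851
```

```bash
python3 - <<'E'
from h import *
plan([.506,-.0455,.069],3.137)
E
```

```text
t 5.87 pos [ 0.5054 -0.0452  0.0681] yaw 3.1358 tilt [ 0.  0. -1.] F [0.6 1.1 0.1]
tool shift mm [-0.6 -0.3 -0.9] twist deg [ 0.   0.  -0.1]  dist 1.1
```

>>> apply_moves(
  fingers=[0, 0, 0, 0, 0],
  translation=[
    [0, 0, -1],
    [0, 0, 0],
    [0, 0, 0],
    [0, 0, 0],
    [0, 0, 0],
  ],
  twist=[
    [0, 0, 0],
    [0, 0, 0],
    [0, 0, 0],
    [0, 0, 0],
    [0, 0, 0],
  ],
  squeeze=40,
)

```text
time_s: 6.28
eef_pos: [0.5054, -0.045, 0.0687]
eef_rot: [0.008, 3.141, -0.001]
force: [0.1, -0.3, -0.7]
finger_gap: 0.0253
```

>>> apply_moves(
  fingers=[0, 0, 0, 0, 0],
  translation=[
    [0, 0, 0],
    [0, 0, 0],
    [0, 0, 0],
    [0, 0, 0],
    [0, 0, 0],
  ],
  twist=[
    [0, 0, 0],
    [0, 0, 0],
    [0, 0, 0],
    [0, 0, 0],
    [0, 0, 0],
  ],
)

```text
time_s: 6.7
eef_pos: [0.5054, -0.0458, 0.0687]
eef_rot: [0.01, 3.141, -0.002]
force: [-2.2, -3.7, 5.3]
finger_gap: 0.0132
```

>>> apply_moves(
  fingers=[0, 0, 0, 0, 0],
  translation=[
    [0, 0, 0],
    [0, 0, 0],
    [0, 0, 0],
    [0, 0, 0],
    [0, 0, 0],
  ],
  twist=[
    [0, 0, 4],
    [0, 0, 5],
    [0, 0, 5],
    [0, 0, 5],
    [0, 0, 5],
  ],
)

```text
time_s: 7.12
eef_pos: [0.5055, -0.0454, 0.0688]
eef_rot: [0.668, 3.069, -0.001]
force: [-0.9, -2.2, 3.5]
finger_gap: 0.0134
```

>>> apply_moves(
  fingers=[0, 0, 0, 0, 0],
  translation=[
    [0, 0, 0],
    [0, 0, 0],
    [0, 0, 0],
    [0, 0, 0],
    [0, 0, 0],
  ],
  twist=[
    [0, 0, 5],
    [0, 0, 5],
    [0, 0, 5],
    [0, 0, 5],
    [0, 0, 5],
  ],
)

```text
time_s: 7.53
eef_pos: [0.5058, -0.045, 0.0688]
eef_rot: [1.316, 2.851, 0.001]
force: [1.1, -1.3, 1.6]
finger_gap: 0.0133
```

```bash
python3 - <<'E'
from h import *
plan([.5054,-.0455,.069],3.137-.99)
print(r.get_obs()["wrist_torque"])
E
```

```text
t 7.53 pos [ 0.5058 -0.045   0.0688] yaw 2.2769 tilt [ 0.001 -0.    -1.   ] F [ 1.1 -1.3  1.6]
tool shift mm [-0.1 -0.6 -0.2] twist deg [0.1 0.1 7.4]  dist 0.7
[-0.10015307 -0.3497892   0.06604764]
```

>>> apply_moves(
  fingers=[0, 0, 0, 0],
  translation=[
    [0, 0, 0],
    [0, 0, 0],
    [0, 0, 0],
    [0, 0, 0],
  ],
  twist=[
    [0, 0, 3],
    [0, 0, 2.5],
    [0, 0, 2],
    [0, 0, 0],
  ],
)

```text
time_s: 7.87
eef_pos: [0.5059, -0.0449, 0.0688]
eef_rot: [1.495, 2.761, 0.001]
force: [1.2, -0.1, 2.2]
finger_gap: 0.0132
```

```bash
python3 - <<'E'
from h import *
plan([.5054,-.0455,.069],3.137-.99)
print(r.get_obs()["wrist_torque"])
E
```

```text
t 7.87 pos [ 0.5059 -0.0449  0.0688] yaw 2.1491 tilt [ 0.002 -0.    -1.   ] F [ 1.2 -0.1  2.2]
tool shift mm [-0.2 -0.8 -0.2] twist deg [0.1 0.1 0.1]  dist 0.8
[-0.04200465 -0.43642913  0.15799659]
```

Torque has risen a little, so I'll press on gently to the stop.

>>> apply_moves(
  fingers=[0, 0, 0, 0],
  translation=[
    [0, 0, 0],
    [0, 0, 0],
    [0, 0, 0],
    [0, 0, 0],
  ],
  twist=[
    [0, 0, 1.5],
    [0, 0, 1.5],
    [0, 0, 0],
    [0, 0, 0],
  ],
)

```text
time_s: 8.2
eef_pos: [0.5059, -0.045, 0.0688]
eef_rot: [1.563, 2.723, 0.0]
force: [3.4, -1.6, 5.1]
finger_gap: 0.013
```

```bash
python3 - <<'E'
from h import *
plan([.5054,-.0455,.069],3.137-.99)
print(r.get_obs()["wrist_torque"])
E
```

```text
t 8.2 pos [ 0.5059 -0.045   0.0688] yaw 2.0993 tilt [ 0.002 -0.001 -1.   ] F [ 3.4 -1.6  5.1]
tool shift mm [-0.2 -0.7 -0.2] twist deg [ 0.1  0.1 -2.7]  dist 0.8
[-0.33125115 -0.94858741  1.27596489]
```

>>> apply_moves(
  fingers=[1, 1, 1, 1, 1],
  translation=[
    [0, 0, 0],
    [0, 0, 0],
    [0, 0, 0],
    [0, 0, 0],
    [0, 0, -10],
  ],
  twist=[
    [0, 0, 0],
    [0, 0, 0],
    [0, 0, 0],
    [0, 0, 0],
    [0, 0, 0],
  ],
)

```text
time_s: 8.62
eef_pos: [0.5036, -0.045, 0.0768]
eef_rot: [-1.565, -2.72, 0.002]
force: [-0.0, 0.7, 0.6]
finger_gap: 0.073
```

>>> apply_moves(
  fingers=[1, 1, 1, 1, 1],
  translation=[
    [0, 0, -20],
    [0, 0, -35],
    [0, 0, -40],
    [0, 0, -40],
    [0, 0, 0],
  ],
  twist=[
    [0, 0, 0],
    [0, 0, 0],
    [0, 0, 0],
    [0, 0, 0],
    [0, 0, 0],
  ],
)

```text
time_s: 9.03
eef_pos: [0.5083, -0.0444, 0.2215]
eef_rot: [1.561, 2.715, 0.005]
force: [1.3, 0.0, -0.3]
finger_gap: 0.0854
```

```bash
python3 - <<'E'
from h import *
import pickle
P=vision.camera_params("wrist");im=vision.capture("wrist")
cv2.imwrite("pics/w4.png",im); pickle.dump(P,open("w4.pkl","wb"))
a=vision.capture("scene")
u,v=proj("",[.506,-.045,.08],P)[0].astype(int); print(u,v)
u0,v0=max(u-60,0),max(v-60,0); print(u0,v0)
cv2.imwrite("pics/s4.png",np.hstack([cv2.resize(im[v0:v0+120,u0:u0+120],(400,400),interpolation=cv2.INTER_CUBIC),cv2.resize(a[180:300,140:260],(400,400),interpolation=cv2.INTER_CUBIC)]))
plan([.512,-.3295,.12],1.667)
print(np.round(r.get_obs()["joints"],2))
E
```

```text
252 177
192 117
t 9.13 pos [ 0.506  -0.0449  0.2154] yaw 2.0976 tilt [ 0.003 -0.001 -1.   ] F [ 0.   0.3 -1.1]
tool shift mm [-248.8 -138.1   95.8] twist deg [ 0.2  0.1 24.7]  dist 300.2
[ 0.68  0.14 -0.73  1.76  0.1   1.27  0.45]
```

View pics/s4.png

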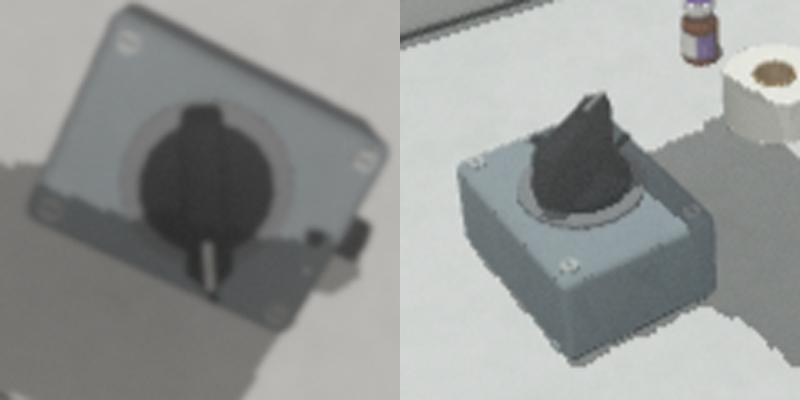

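```bash
python3 - <<'E'
from h import *; import pickle
P=pickle.load(open("w4.pkl","rb"));k=120/400
f=lambda x,y,z:ray("",192+x*k,117+y*k,z,P)
a,d=f(211,290,.095),f(203,105,.095);e=f(207,245,.095)
print(a,d,e,np.arctan2(*(a-d)[[1,0]]),np.arctan2(*(a-e)[[1,0]]),"rib",np.arctan2(*(f(213,298,.056)-[.506,-.045,0])[[1,0]]))
E
```

```text
[ 0.52085385 -0.0655822   0.095     ] [ 0.48862625 -0.01493155  0.095     ] [ 0.51202641 -0.05292188  0.095     ] -1.0041321810646613 -0.9619167118412043 rib -0.9686492826179599
```

>>> apply_moves(
  fingers=[0, 0, 0, 0, 0],
  translation=[
    [-31, -17, 0],
    [-31, -17, 0],
    [-31, -17, 0],
    [-31, -17, 0],
    [-31, -17, 0],
  ],
  twist=[
    [0, 0, 0],
    [0, 0, 0],
    [0, 0, 0],
    [0, 0, 0],
    [0, 0, 0],
  ],
)

```text
time_s: 9.55
eef_pos: [0.5086, -0.2231, 0.2121]
eef_rot: [-1.565, -2.722, 0.001]
force: [0.9, -0.4, 0.3]
finger_gap: 0.0253
```

>>> apply_moves(
  fingers=[0, 0, 0, 0, 0],
  translation=[
    [-31, -17, 0],
    [-31, -17, 0],
    [-31, -17, 0],
    [0, 0, 0],
    [0, 0, 0],
  ],
  twist=[
    [0, 0, 0],
    [0, 0, 0],
    [0, 0, 0],
    [0, 0, 0],
    [0, 0, 0],
  ],
)

```text
time_s: 9.97
eef_pos: [0.5109, -0.3296, 0.2113]
eef_rot: [-1.57, -2.718, -0.001]
force: [-0.3, 1.0, 0.5]
finger_gap: -0.0
```

```bash
python3 - <<'E'
from h import *
import pickle
P=vision.camera_params("wrist");im=vision.capture("wrist")
cv2.imwrite("pics/w5.png",im); pickle.dump(P,open("w5.pkl","wb"))
plan([.5125,-.33,.12],2.098)
o=r.get_obs();print(np.round(o["joints"],2),o["finger_gap"])
E
```

```text
t 10.02 pos [ 0.5117 -0.3275  0.2118] yaw 2.097 tilt [-0.002  0.002 -1.   ] F [-0.6  0.1  0.5]
tool shift mm [-2.8 -0.5 91.8] twist deg [-0.  -0.2 -0.1]  dist 91.9
[ 0.92  0.36 -0.54  1.51  0.18  1.33  0.89] -0.00018810736616511642
```

View pics/w5.png

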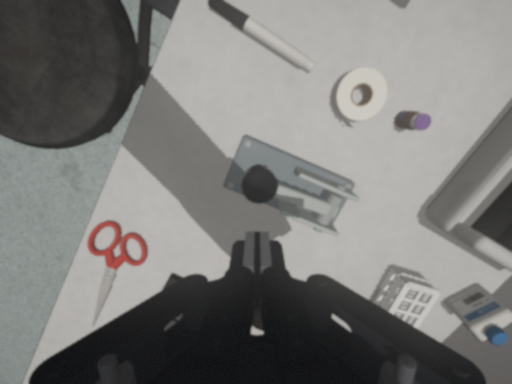

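```bash
python3 - <<'E'
from h import *; import pickle
P=pickle.load(open("w5.pkl","rb")); print(ray("",260,183.5,.079,P))
E
```

```text
[ 0.51531115 -0.3292222   0.079     ]
```

>>> apply_moves(
  fingers=[0, 0, 0, 0, 0],
  translation=[
    [-2, 0, 30],
    [0, 0, 30],
    [0, 0, 30],
    [0, 0, 0],
    [0, 0, 0],
  ],
  twist=[
    [0, 0, 0],
    [0, 0, 0],
    [0, 0, 0],
    [0, 0, 0],
    [0, 0, 0],
  ],
)

```text
time_s: 10.43
eef_pos: [0.5128, -0.3275, 0.1225]
eef_rot: [-1.562, -2.722, -0.001]
force: [0.6, 0.3, 0.3]
finger_gap: -0.0003
```

```bash
python3 - <<'E'
from h import *
a=vision.capture("scene");b=vision.capture("side")
cv2.imwrite("pics/s6.png",np.hstack([cv2.resize(a[130:230,270:370],(400,400),interpolation=cv2.INTER_CUBIC),cv2.resize(b[130:230,235:335],(400,400),interpolation=cv2.INTER_CUBIC)]))
plan([.5125,-.33,.086],2.098)
E
```

```text
t 10.53 pos [ 0.5145 -0.3289  0.1254] yaw 2.099 tilt [ 0.002 -0.001 -1.   ] F [-0.1  0.6  0.4]
tool shift mm [ 0.2 -2.3 39.4] twist deg [0.1 0.1 0.1]  dist 39.4
```

View pics/s6.png

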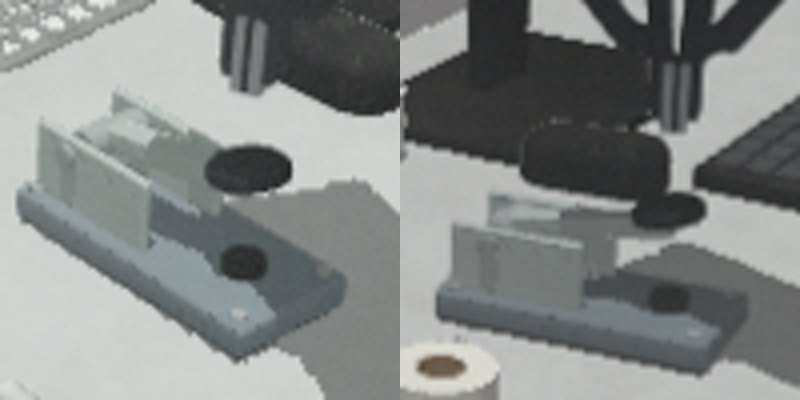

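>>> apply_moves(
  fingers=[0, 0, 0, 0],
  translation=[
    [0, -1, 15],
    [0, 0, 10],
    [0, 0, 8],
    [0, 0, 0],
  ],
  twist=[
    [0, 0, 0],
    [0, 0, 0],
    [0, 0, 0],
    [0, 0, 0],
  ],
)

```text
time_s: 10.87
eef_pos: [0.512, -0.3296, 0.0894]
eef_rot: [-1.565, -2.722, 0.0]
force: [0.6, -0.3, 0.0]
finger_gap: 0.0
```

>>> apply_moves(
  fingers=[0, 0, 0],
  translation=[
    [0, 0, 0],
    [0, 0, 0],
    [0, 0, 0],
  ],
  twist=[
    [0, 0, 0],
    [0, 0, 0],
    [0, 0, 0],
  ],
)

```text
time_s: 11.12
eef_pos: [0.513, -0.3301, 0.0911]
eef_rot: [1.566, 2.722, -0.0]
force: [0.1, -0.3, -0.8]
finger_gap: -0.0003
```

>>> apply_moves(
  fingers=[0, 0, 0, 0, 0],
  translation=[
    [0, 0, 3],
    [0, 0, 3],
    [0, 0, 3],
    [0, 0, 0],
    [0, 0, 0],
  ],
  twist=[
    [0, 0, 0],
    [0, 0, 0],
    [0, 0, 0],
    [0, 0, 0],
    [0, 0, 0],
  ],
)

```text
time_s: 11.53
eef_pos: [0.5124, -0.3301, 0.0813]
eef_rot: [-1.566, -2.723, 0.0]
force: [-1.1, -0.9, 3.2]
finger_gap: -0.0
```

>>> apply_moves(
  fingers=[0, 0, 0, 0, 0],
  translation=[
    [0, 0, 2],
    [0, 0, 2],
    [0, 0, 2],
    [0, 0, 2],
    [0, 0, 0],
  ],
  twist=[
    [0, 0, 0],
    [0, 0, 0],
    [0, 0, 0],
    [0, 0, 0],
    [0, 0, 0],
  ],
)

```text
time_s: 11.95
eef_pos: [0.5121, -0.3302, 0.0729]
eef_rot: [-1.566, -2.723, 0.001]
force: [-3.8, -0.6, 4.8]
finger_gap: 0.0001
```

>>> apply_moves(
  fingers=[0, 0, 0],
  translation=[
    [0, 0, 0],
    [0, 0, 0],
    [0, 0, 0],
  ],
  twist=[
    [0, 0, 0],
    [0, 0, 0],
    [0, 0, 0],
  ],
)

```text
time_s: 12.2
eef_pos: [0.5124, -0.3301, 0.0735]
eef_rot: [1.566, 2.723, -0.0]
force: [-5.4, -1.2, 6.1]
finger_gap: -0.0003
```

```bash
python3 - <<'E'
from h import *
F=[]
a=vision.capture("scene");F.append(r.get_obs()["force"]);b=vision.capture("side");F.append(r.get_obs()["force"])
print(np.round(F,2))
cv2.imwrite("pics/scene7.png",a);cv2.imwrite("pics/side7.png",b)
cv2.imwrite("pics/s7.png",np.hstack([cv2.resize(a[130:230,270:370],(400,400),interpolation=cv2.INTER_CUBIC),cv2.resize(b[130:230,235:335],(400,400),interpolation=cv2.INTER_CUBIC)]))
plan([.5125,-.33,.067],2.098)
E
```

```text
[[-4.57 -0.8   4.84]
 [-3.9  -2.    5.06]]
t 12.3 pos [ 0.5124 -0.3301  0.0734] yaw 2.0976 tilt [-0. -0. -1.] F [-3.9 -2.   5.1]
tool shift mm [0.1 0.1 6.4] twist deg [-0.  0. -0.]  dist 6.4
```

View pics/s7.png

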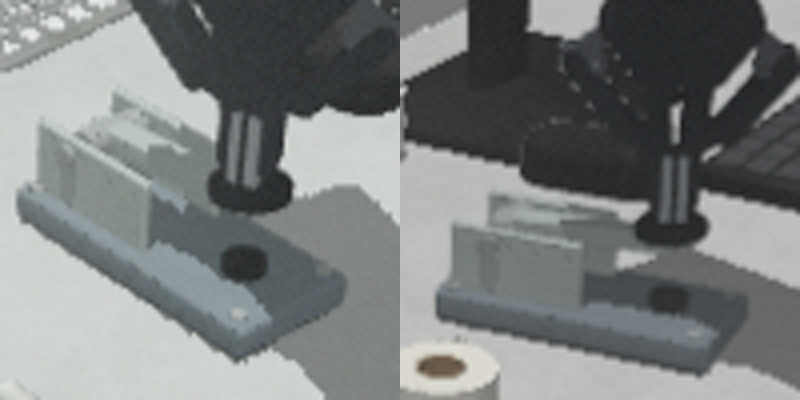

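>>> apply_moves(
  fingers=[0, 0, 0, 0, 0],
  translation=[
    [0.5, -0.9, 1.5],
    [0.5, -0.9, 1.5],
    [0.5, -0.9, 1.5],
    [0, 0, 1],
    [0, 0, 0],
  ],
  twist=[
    [0, 0, 0],
    [0, 0, 0],
    [0, 0, 0],
    [0, 0, 0],
    [0, 0, 0],
  ],
)

```text
time_s: 12.72
eef_pos: [0.5103, -0.3299, 0.0681]
eef_rot: [1.565, 2.722, 0.001]
force: [3.9, -1.6, 5.7]
finger_gap: -0.0004
```

>>> apply_moves(
  fingers=[0, 0, 0],
  translation=[
    [0, 0, 0],
    [0, 0, 0],
    [0, 0, 0],
  ],
  twist=[
    [0, 0, 0],
    [0, 0, 0],
    [0, 0, 0],
  ],
)

```text
time_s: 12.97
eef_pos: [0.5098, -0.3298, 0.068]
eef_rot: [1.565, 2.723, 0.001]
force: [3.8, -0.5, 4.9]
finger_gap: 0.0003
```

```bash
python3 - <<'E'
from h import *
F=[]
a=vision.capture("scene");F.append(r.get_obs()["force"]);b=vision.capture("side");F.append(r.get_obs()["force"])
print(np.round(F,2))
cv2.imwrite("pics/scene8.png",a);cv2.imwrite("pics/side8.png",b)
cv2.imwrite("pics/s8.png",np.hstack([cv2.resize(a[140:200,270:350],(800,600),interpolation=cv2.INTER_CUBIC)]))
cv2.imwrite("pics/s8b.png",np.hstack([cv2.resize(b[165:225,240:320],(800,600),interpolation=cv2.INTER_CUBIC)]))
plan([.5125,-.33,.067],2.098)
E
```

```text
[[ 3.33 -0.29  4.95]
 [ 3.76 -0.59  5.  ]]
t 13.07 pos [ 0.5097 -0.3298  0.0679] yaw 2.0981 tilt [ 0.  0. -1.] F [ 3.8 -0.6  5. ]
tool shift mm [-1.6  2.3  0.9] twist deg [0. 0. 0.]  dist 2.9
```

View pics/s8.png

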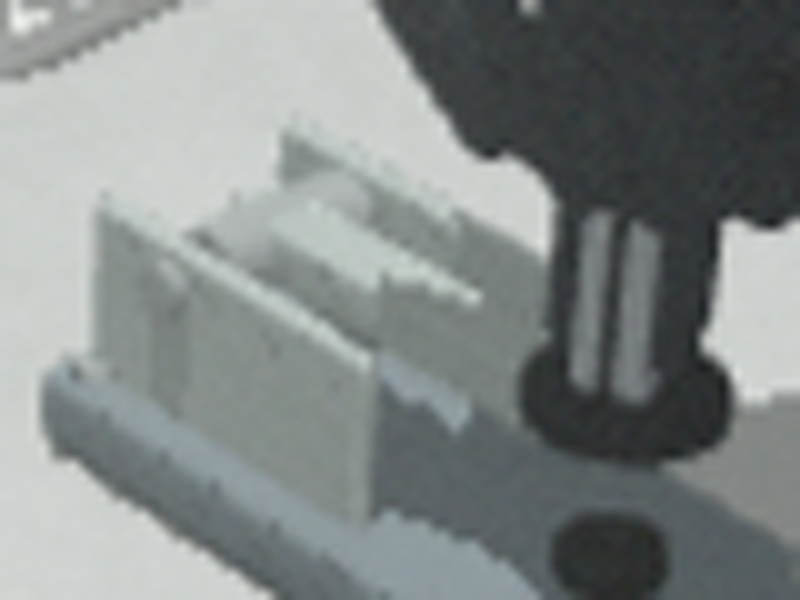

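View pics/s8b.png

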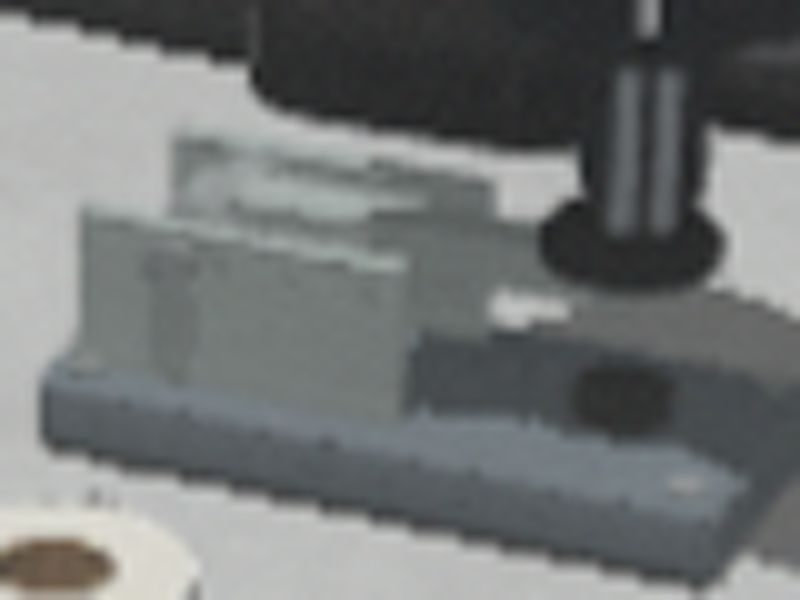

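>>> apply_moves(
  fingers=[0, 0, 0, 0],
  translation=[
    [-0.6, 1, 0.8],
    [0, 0, 0],
    [0, 0, 0],
    [0, 0, 0],
  ],
  twist=[
    [0, 0, 0],
    [0, 0, 0],
    [0, 0, 0],
    [0, 0, 0],
  ],
)

```text
time_s: 13.4
eef_pos: [0.5096, -0.3299, 0.0666]
eef_rot: [-1.565, -2.721, 0.001]
force: [0.2, 0.7, 6.0]
finger_gap: -0.0003
```

```bash
cat > lev.py <<'E'
from h import *
a=vision.capture("scene");b=vision.capture("side")
cv2.imwrite("pics/scene9.png",a);cv2.imwrite("pics/side9.png",b)
plan([.5125,-.33,.067],2.098)
c,s=np.cos(.0957),np.sin(.0957)
def bottom(n,q,h=.010,R=.02):
    t=np.linspace(0,2*np.pi,400); x=-.093+R*np.cos(t);y=R*np.sin(t);z=h+0*t
    # rotate up by ang=.16-q about hinge
    A=.16-q; X=x*np.cos(A)+z*np.sin(A); Z=-x*np.sin(A)+z*np.cos(A)
    X=X+.05;Z=Z+.05
    p=proj(n,np.c_[.5546+c*X-s*y,-.3258+s*X+c*y,Z]); return p
for n,f0,f1,col in [("scene","pics/scene0.png","pics/scene9.png",(328,340)),("side","pics/side0.png","pics/side9.png",(297,309))]:
    def edge(f):
        g=cv2.GaussianBlur(cv2.cvtColor(cv2.imread(f),cv2.COLOR_BGR2GRAY),(3,1),0).astype(float)
        o=[]
        for u in range(*col):
            v0=176 if n=="scene" else 185
            for v in range(v0-2,v0+22):
                if g[v,u]<62<=g[v+1,u]: o.append(v+(62-g[v,u])/(g[v+1,u]-g[v,u])); break
            else:o.append(np.nan)
        return np.array(o)
    e0,e1=edge(f0),edge(f1); print(n,e0.round(1),e1.round(1),"max",np.nanmax(e0),np.nanmax(e1))
    print([(q,round(bottom(n,q)[:,1].max(),2)) for q in (0,.08,.12,.16,.20,.24)])
E
python3 lev.py
```

```text
t 13.5 pos [ 0.5096 -0.3299  0.0667] yaw 2.0976 tilt [-0.002  0.001 -1.   ] F [-0.1 -0.3  5.9]
tool shift mm [-1.6  2.4 -0.3] twist deg [-0.1 -0.1 -0. ]  dist 2.9
scene [177.2 177.2 177.3 174.3 177.2 177.1 177.1 177.1 176.6 176.2 176.1 175.7] [186.  186.2 186.3 186.5 186.6 186.6 186.6 186.6 177.8 186.2 185.5 185.3] max 177.28571428571428 186.62962962962962
[(0, np.float64(177.73)), (0.08, np.float64(182.07)), (0.12, np.float64(184.21)), (0.16, np.float64(186.32)), (0.2, np.float64(188.39)), (0.24, np.float64(190.42))]
side [186.5 186.5 186.5 186.5 186.5 186.4 186.1 185.7 185.4 185.2 185.  184.4] [193.  193.3 193.5 185.  193.8 194.  194.1 194.1 194.  193.9 193.8 193.5] max 186.52173913043478 194.10344827586206
[(0, np.float64(187.2)), (0.08, np.float64(190.7)), (0.12, np.float64(192.5)), (0.16, np.float64(194.31)), (0.2, np.float64(196.14)), (0.24, np.float64(197.97))]
```

>>> apply_moves(
  fingers=[0, 0, 0, 0, 0],
  translation=[
    [0, 0, 0],
    [0, 0, 0],
    [0, 0, 0],
    [0, 0, 0],
    [0, 0, 0],
  ],
  twist=[
    [0, 0, 0],
    [0, 0, 0],
    [0, 0, 0],
    [0, 0, 0],
    [0, 0, 0],
  ],
)

```text
time_s: 13.92
eef_pos: [0.5096, -0.3298, 0.0667]
eef_rot: [-1.565, -2.721, 0.001]
force: [-0.1, 0.9, 6.3]
finger_gap: 0.0
```

```bash
python3 lev.py | grep -E "pos|max"; python3 -c "
import cv2,numpy as np
a=cv2.imread('pics/scene9.png');b=cv2.imread('pics/side9.png')
cv2.imwrite('pics/f.png',np.vstack([np.hstack([cv2.resize(a[130:290,140:370],(460,320)),cv2.resize(b[140:300,170:340],(340,320))])]))"
```

```text
t 14.02 pos [ 0.5096 -0.3298  0.0667] yaw 2.0976 tilt [-0.002  0.001 -1.   ] F [-0.3  0.   5.8]
scene [177.2 177.2 177.3 174.3 177.2 177.1 177.1 177.1 176.6 176.2 176.1 175.7] [185.9 186.1 186.3 186.4 186.5 186.6 186.6 186.5 177.5 186.1 185.5 185.3] max 177.28571428571428 186.6206896551724
side [186.5 186.5 186.5 186.5 186.5 186.4 186.1 185.7 185.4 185.2 185.  184.4] [193.  193.4 193.5 184.  193.8 193.9 194.1 194.1 194.  193.9 193.7 193.5] max 186.52173913043478 194.10344827586206
```

View pics/f.png

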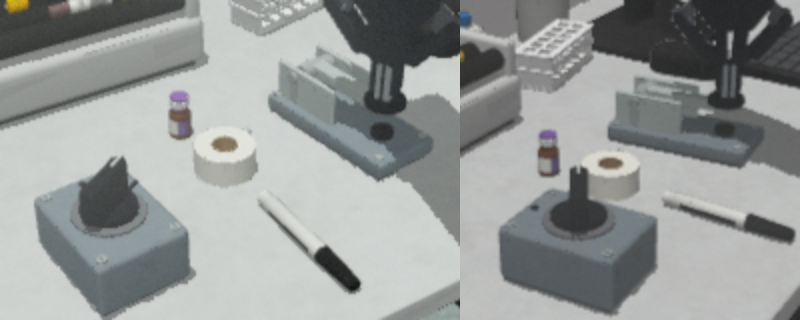

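The handle is still at on, the bystanders haven't moved and the lever is steady at level, so I'm handing in.

```bash
python3 - <<'E'
from station import r
print(r.close_job()); o=r.get_obs(); print(o["time_s"],o["eef_pos"],o["force"])
E
```

```text
the job is handed in; nothing more can be done
None
the job is handed in; nothing more can be done
```

The isolator is on and the lever was held level at hand-in, about 14 s into the run; the job reported no verdict.

- **Isolator:** I pinched the bar handle and turned it clockwise until the wrist torque jumped to about 1.3 N m, which I took as the on stop. After release, the wrist picture showed the bar at -0.96 to -1.00 rad in world, in line with the rib. I expected about -0.99.
- **Lever:** I then pressed it with the shut fingertips and held it. The tip stayed steady at 66.7 mm, with about 6 N down and almost no sideways force. The pad's position in the two fixed cameras gave 0.155 to 0.174 rad, against 0.16 for level, so the readings differ by about 0.02 rad. It was never pressed near the bottom.
- **Bystanders:** The label roll, vial and pen looked unmoved in the last pictures.

On the first approach I backed off and gave the gripper a half turn, so the last joint would not run out of range during the handle turn. While pressing, I made one small sideways correction to remove friction drag on the pad.

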